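Find the jig's index groove with the spring-pin stop and butt a brace blank against it

ROBOT

A 6-joint arm with a two-finger parallel gripper is mounted at the origin on the work surface. World frame = base frame: x ahead of the robot, y to its left, z up, the work surface at z = 0. Lengths are in m, angles in rad, forces in N, time in s.
With the tool pointing down it reaches from about 0.25 to 0.775 m from the base axis. Payload 4 kg.
Tool frame: the origin (TCP) lies midway between the tips of the shut fingers; the grasp point (between the pads) lies 19 mm behind it (robot.pinch_z is the distance from the TCP to the grasp point, in m); x points along the fingers, y is the direction in which the jaws open and shut, and the axes are right-handed (so a half turn about x gives the same grasp; the last joint's range is limited). The gripper opens to 94 mm and grips with 3 to 60 N. Pads are 16 mm wide; open, the fingers measure 119 mm over their backs; the gripper's body (75 mm by 177 mm) begins 78 mm behind the grasp point.
Start: joints at [1.132, 0.087, 1.371, -0, 1.684, -0.103], TCP at [0.181, 0.519, 0.206] pointing down, gripper open.
Joint ranges: [-3.1, 3.1], [-0.76, 2.03], [0.27, 2.55], [-1.08, 4.22], [0.17, 2.65], [-2.57, 2.57]. Speed limits (rad/s): [2.79, 2.79, 3.14, 3.14, 3.14, 3.14].

INTERFACE

Orientations are given as [roll, pitch, yaw] about the fixed x, y, z axes, in that order (R = Rz(yaw) Ry(pitch) Rx(roll)).
In Python, from bench import robot, imaging gives the robot as it stands. The module is installed in compiled form; this text tells all that it offers.
- The arm moves only by the tool drive_tool, never from a script. Its argument "commands" is a list that holds one entry, the list of rows, each a list of 4 numbers: the shift along the tool's x, y, z as a fraction of full scale, then the turn about the tool's x as a fraction of full scale. A call has 1 to 20 rows; each row shifts and turns the commanded pose from where the row before left it, along the tool's axes as they then stand; what a row does not reach is not made up. Full scale, the value 1, is 0.25 m for a shift and 360 degrees for a turn. A row lasts 1/10 s, in which the tool goes at most 50 mm and 8.59 degrees, less where a joint would pass 70% of its speed; a pose out of reach is approached as far as the arm can. A call with a number of a shift or a turn outside -1 to 1 is refused whole. A call with a gripper value outside its range is refused whole. "grip" is the opening, from 0 (shut) to 1 (fully open), set as the call begins (left out, the last holds). The fingers move at their own pace and stop on an object; the grip force is fixed at half the most. Time passes only in rows, so rows that do not move let the fingers close. It gives the time, the measured TCP pose, the force and the opening at its end, in the units of the state.
- robot.get_obs(): the state, without advancing time (a new reading comes with each control period).
- imaging.snapshot(name): name is "scene" or "top"; returns a dict with "pixels" (384x512x3 uint8, red, green, blue), "z_map" (384x512 float32, m along the optical axis (not along the pixel's ray), 0 where there is no reading), "mtx" (3x3 intrinsics, pixels), "extrinsics" (4x4, takes a point from world to camera coordinates). Camera axes: x right, y up, looking along -z (the intrinsics and any distortion apply to the point x, -y, -z); pixel columns grow to the right and rows downward; lengths in m; the calibration is good to about 2 mm. A picture is of the moment at which its call begins.
- robot.close_job(): hands the job in, once; it reports no verdict.
The state is a dict: "time": time; "joint_positions": joint angles; "qvel": joint speeds; "joint_torque": joint torques, N m; "tool_pos": TCP position; "ee_rot": TCP orientation; "wrist_force": force on the tool from outside, world axes, zero at the start; "wrist_torque": the same for the moment, N m; "width": finger opening in m.
Only numpy, scipy, OpenCV 4.12 (cv2) and the standard library are available. Lean on these libraries where they do the work, as an engineer would, in place of code of your own. Each camera call takes 0.05 s, during which the arm holds its last target.

TASK

Pick up the wooden stop block, set it flat on the middle of the jig's deck at the left-hand end (left as the robot sees it, next to the end housing), and drag it along the deck to the right, without lifting it, until its spring pin drops into the hidden groove; stop there and leave it standing flat and square with its pin down. Then bring the brace blank on the deck's right-hand half up to the stop so that its end sits squared against the stop's right-hand face, lying flat on the deck, and let go. Leave the chisel and the offcut on the bench where they are.

Things in the scene. Friction and masses are not known exactly. Their poses are not given: they have to be found in the camera images.
- jig_deck (a point): Middle of the jig, on the top face of its pale wooden deck (110 mm wide), 30 mm above the bench. y runs along the deck to the left-hand end, x across it away from the robot, z up. The deck is open from y = -235 to +235 mm; beyond stand end housings, 90 mm long, 10 mm higher than the deck.
- jig: Wooden jig 120 (x) by 650 (y) mm; origin on the bench under its middle. Eight alike dark strips 11 mm wide cross its deck: seven are flush lines, one is the open groove, 11 mm wide, 12 mm deep, across the full deck. It lies between y = 20 and 100 mm of the jig, differs each time and must be felt with the pin.
- stop_grip (a point): Loose brown wooden stop block, on the bench between robot and jig, left. Base 60 (x) by 64 (y) by 20 mm high with a centred upright grip 42 (x) by 26 (y) mm up to 59 mm; this point is in the grip, on the block's centre line, 40 mm above the sole. The steel pin's 20 mm round head tops it: 77 mm above the sole with the pin up, 67 mm with it down. 0.35 to 0.6 kg.
- stop_sole (a point): The centre of the stop block's sole (underside), where the pin, 8 mm in diameter, comes out; axes as the block's. The block is used the way round it starts: its y axis along the deck, towards the left.
- pin (a joint): The stop block's spring pin, m: 0 when its tip is flush with the sole (block on a flat face), 0.010 fully out (in the groove, or hanging in the air). A spring of 1 to 2 N pushes it out; the block's weight on a flat face pushes it in. In the groove it blocks travel along the deck, with about 3 mm of play.
- blank_center (a point): Brace blank: a loose stick of pale wood 16 (x) by 140 (y) by 24 mm high, about 50 g, lying on the deck's right-hand half, roughly along it. This point is its centre, 12 mm above the deck; its y axis runs along the stick towards the left.
- blank_end (a point): The middle of the blank's left-hand end face, 70 mm from its centre along its y axis.
- chisel: Loose wood chisel, 240 mm long along its x axis, dark round handle and flat steel blade, on the bench on the robot's side of the jig, right; origin at mid-length, underside. Not to be disturbed.
- offcut: Loose offcut of pale wood 16 by 100 by 22 mm, lying on the bench between the robot and the jig; origin at the centre of its underside. Not to be disturbed.
- blank: The brace blank itself (see its centre point); origin at the centre of its underside.
- stop: The stop block itself; origin at the centre of its sole.
Things that resemble listed ones, but are neither listed nor needed, are in the scene too. There is more than one size of the stop; the job needs the smallest.

How it is judged:
By the outcome, as a careful person would: the job done as asked, in the order asked, and still so for the second after the job is handed in, with the robot touching nothing.
It also fails if it takes over 54 s, if anything falls off the work surface, if the arm or the gripper's body presses on something with over 40 N, if the wrist force passes 120 N, or if a joint passes its speed limit or range.

## Working session

There is one attempt and no reset: what is moved stays moved. The work goes in short steps, Python scripts to look and compute and a tool call to move; the robot and the scene stay as the last step left them, time stands still between calls to the robot, and variables do not carry over. Pictures are saved under pics/ and viewed, and the job is handed in when it is done.

Besides the shell and the picture viewer there is one more tool, called after ">>>" as name(argument=value, ...), one argument or row to a line, values as JSON. drive_tool: Moves the arm, as the interface text tells. Shift numbers are shares of 0.25 m and turn numbers shares of 360 degrees, none past 1 either way. Its arguments: {"type":"object","properties":{"commands":{"type":"array","items":{"type":"array","items":{"type":"array","items":{"type":"number","minimum":-1,"maximum":1}}}},"grip":{"type":"number"}},"required":["commands"]}

```bash
mkdir -p pics; python3 - <<'E'
from bench import robot, imaging
import cv2,numpy as np,pickle
o=robot.get_obs(); print({k:np.round(v,3) for k,v in o.items()}, robot.pinch_z)
for n in ["scene","top"]:
    s=imaging.snapshot(n); pickle.dump(s,open(f'{n}0.pkl','wb'))
    cv2.imwrite(f'pics/{n}0.png',cv2.resize(s['pixels'][:,:,::-1],(800,600),interpolation=cv2.INTER_CUBIC))
    print(s['mtx'],np.round(s['extrinsics'],3))
E
```

```text
{'time': np.float64(0.0), 'joint_positions': array([ 1.132,  0.088,  1.372, -0.   ,  1.684, -0.103]), 'qvel': array([ 0.   , -0.   ,  0.001, -0.001,  0.   , -0.001]), 'joint_torque': array([ 0.0000e+00, -3.4018e+01, -3.0243e+01,  7.2000e-02,  3.3000e-02,
       -0.0000e+00]), 'tool_pos': array([0.181, 0.519, 0.204]), 'ee_rot': array([-1.664,  1.569, -2.   ]), 'wrist_force': array([-0.051, -0.164, -0.221]), 'wrist_torque': array([ 0.002, -0.003,  0.053]), 'width': np.float64(0.094)} 0.0188
[[472.59983623   0.         254.91386234]
 [  0.         472.59983623 191.23951515]
 [  0.           0.           1.        ]] [[ 0.288  0.958 -0.014 -0.153]
 [-0.571  0.184  0.8    0.204]
 [ 0.769 -0.222  0.6   -1.362]
 [ 0.     0.     0.     1.   ]]
[[355.28348104   0.         254.23381122]
 [  0.         355.28348104 189.47970552]
 [  0.           0.           1.        ]] [[-0.027 -1.    -0.006  0.04 ]
 [ 0.989 -0.028  0.145 -0.489]
 [-0.145 -0.002  0.989 -0.769]
 [ 0.     0.     0.     1.   ]]
```

View pics/scene0.png

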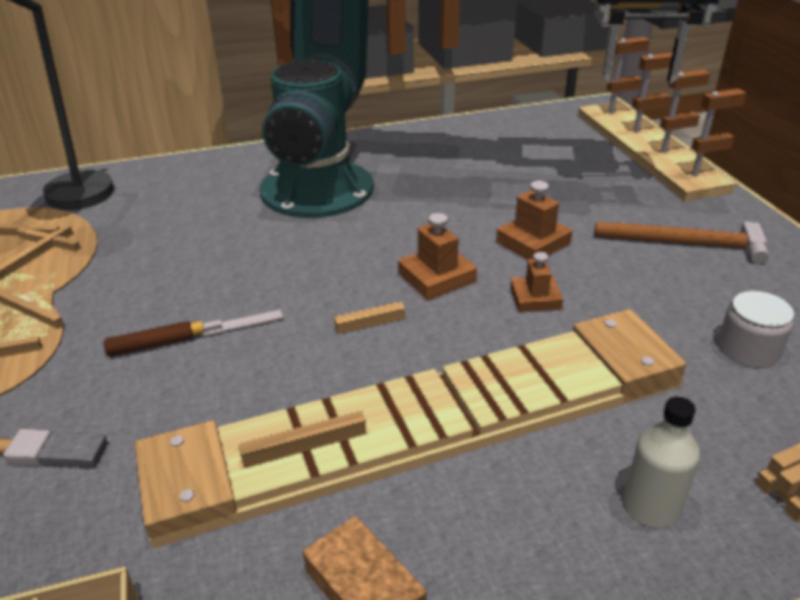

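View pics/top0.png

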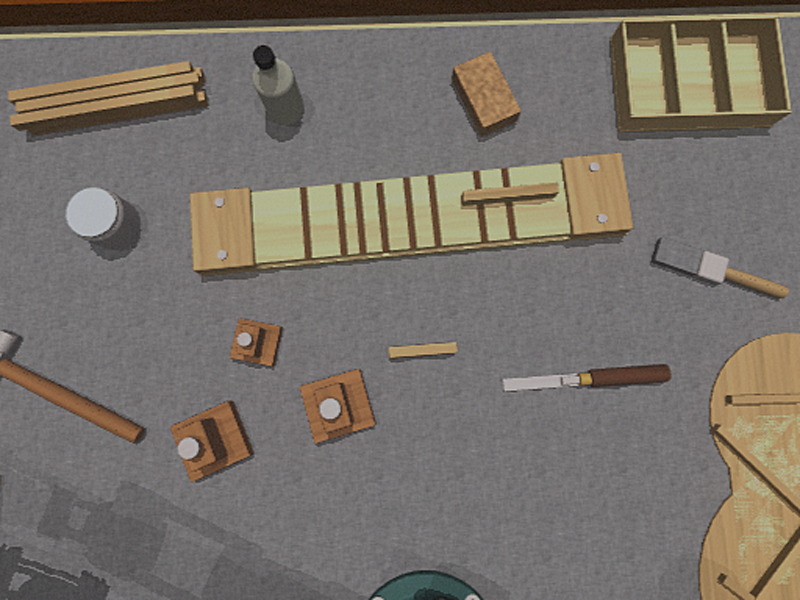

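```bash
cat > h.py <<'E'
import numpy as np,cv2,pickle
def cloud(s):
    d=s['z_map'].astype(float);K=s['mtx'];h,w=d.shape
    u,v=np.meshgrid(np.arange(w),np.arange(h))
    c=np.stack([(u-K[0,2])/K[0,0]*d,-(v-K[1,2])/K[1,1]*d,-d,np.ones_like(d)],-1)
    P=c@np.linalg.inv(s['extrinsics']).T
    P=P[...,:3]; P[d==0]=np.nan
    return P
def proj(s,p):
    c=s['extrinsics']@np.append(p,1);K=s['mtx']
    return K[0,0]*c[0]/-c[2]+K[0,2],K[1,1]*-c[1]/-c[2]+K[1,2]
def ray(s,u,v,z):
    K=s['mtx'];E=np.linalg.inv(s['extrinsics'])
    d=E[:3,:3]@np.array([(u-K[0,2])/K[0,0],-(v-K[1,2])/K[1,1],-1]);o=E[:3,3]
    return o+d*(z-o[2])/d[2]
def rect(P,m,n=1):
    k=cv2.connectedComponentsWithStats(m.astype(np.uint8),connectivity=8)
    for i in range(1,k[0]):
        if k[2][i,4]<n: continue
        q=P[k[1]==i]; 
        r=cv2.minAreaRect((q[:,:2]*1000).astype(np.float32))
        print('px',k[3][i].round(0),'n',k[2][i,4],'z',np.round(np.median(q[:,2])*1000,1),'c',np.round(r[0],1),'sz',np.round(r[1],1),'ang',round(r[2],1))
E
python3 - <<'E'
from h import *
s=pickle.load(open('top0.pkl','rb'));P=cloud(s)
z=P[...,2]
hsv=cv2.cvtColor(s['pixels'],cv2.COLOR_RGB2HSV)
print('bench z',np.nanmedian(z))
im=s['pixels']
for lo,hi,n in [(.015,.025,60),(.025,.033,400),(.035,.044,400),(.048,.058,60),(.055,.064,40),(.07,.1,15)]:
    print(lo,hi); rect(P,(z>lo)&(z<hi),n)
c=im[190:320,90:260]; cv2.imwrite('pics/crop1.png',cv2.resize(c[:,:,::-1],(784,600),interpolation=cv2.INTER_CUBIC))
E
```

```text
bench z -0.0002667553826402047
0.015 0.025
px [488.  38.] n 212 z 19.8 c [ 836.8 -537.7] sz [ 59.7 140.1] ang 89.8
px [429.  68.] n 280 z 19.7 c [ 773.5 -411.7] sz [285.3 133. ] ang 55.9
px [423.  38.] n 175 z 19.9 c [ 847.5 -403.5] sz [150.3  55.9] ang 23.7
px [455.  36.] n 195 z 20.2 c [ 847.3 -483. ] sz [151.9  55.8] ang 23.1
px [300.  67.] n 63 z 20.0 c [794.2 -91.4] sz [106.1  12.5] ang 29.1
px [79. 71.] n 302 z 20.0 c [791.2 462. ] sz [ 30.5 290.8] ang 14.4
px [243. 144.] n 254 z 16.9 c [604.1  47.3] sz [ 62.  128.1] ang 68.0
px [ 83. 146.] n 65 z 20.1 c [609.  430.7] sz [19.3 65.6] ang 69.2
px [455. 170.] n 891 z 17.3 c [ 519.  -458.3] sz [199.   42.1] ang 69.0
px [200. 166.] n 89 z 17.0 c [549.6 152.2] sz [ 6.7 94.6] ang 4.3
px [165. 219.] n 434 z 19.3 c [431.3 237.1] sz [64.7 59.8] ang 77.4
px [ 40. 252.] n 1030 z 22.2 c [363.9 519.3] sz [262.6  53.5] ang 54.1
px [270. 224.] n 311 z 20.9 c [412.8  -8.3] sz [16.  99.2] ang 2.5
px [400. 240.] n 546 z 22.0 c [ 367.1 -299.4] sz [ 24.7 129.9] ang 2.6
px [489. 255.] n 222 z 18.9 c [ 329.7 -498.5] sz [98.4 11.1] ang 88.8
px [486. 2
[... 994 characters left out ...]
8 57.4] ang 26.4
px [ 70. 142.] n 172 z 59.7 c [609.1 445.2] sz [44.6 78.7] ang 55.4
px [159. 217.] n 160 z 58.0 c [431.3 237.1] sz [25.9 41.7] ang 77.8
0.07 0.1
px [178.  57.] n 283 z 92.2 c [795.9 193.7] sz [43.4 59. ] ang 18.9
px [ 68. 125.] n 18 z 70.4 c [642.9 438.3] sz [22.3 11.5] ang 75.3
px [ 51. 131.] n 23 z 70.7 c [627.9 475.6] sz [26.5  8.6] ang 40.2
px [ 70. 139.] n 25 z 70.4 c [609.1 431.9] sz [11.5 30.8] ang 46.6
px [ 47. 140.] n 26 z 70.7 c [609.5 483.4] sz [15.9 16.2] ang 86.2
px [156. 217.] n 69 z 75.6 c [430.6 236.9] sz [18.7 17.3] ang 87.9
px [213. 260.] n 362 z 81.3 c [336.4 117.3] sz [58.5 36.6] ang 15.0
px [127. 284.] n 417 z 81.5 c [292.2 297.9] sz [58.8 37.1] ang 23.0
```

View pics/crop1.png

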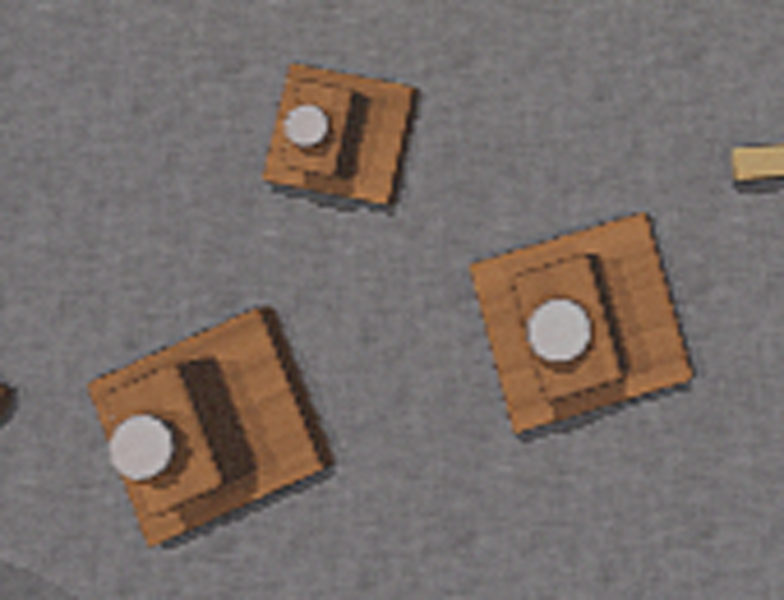

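Candidates for the stop in the top view (512-px coordinates) are the blocks at (165,219), (216,259) and (139,281). Only the first has a 60 x 65 mm base and a 26 x 42 mm grip; the other two are about 84 x 90 mm. The crop confirms it is clearly the smallest, so I'm using that one. Next I locate the strips and work out the moves.

```bash
cat >> h.py <<'E'
A=np.radians(3.87);J0=np.array([617.25,4.7])
def j2w(x,y): return J0+[x*np.cos(A)-y*np.sin(A),x*np.sin(A)+y*np.cos(A)]
def w2j(p):
    d=np.asarray(p)[...,:2]-J0; return np.stack([d[...,0]*np.cos(A)+d[...,1]*np.sin(A),-d[...,0]*np.sin(A)+d[...,1]*np.cos(A)],-1)
def plan(o,tgt,yaw):
    """tgt mm xyz of TCP; yaw = jaw(tool y) direction deg. prints turn, and shift in tool axes after turn"""
    from scipy.spatial.transform import Rotation as Ro
    R=Ro.from_euler('xyz',o['ee_rot']).as_matrix()
    a=np.degrees(np.arctan2(R[1,1],R[0,1]))
    # turn t about tool x (down) turns tool y by -t in world
    t=-((yaw-a+90)%180-90)
    R2=R@Ro.from_euler('x',t,degrees=True).as_matrix()
    d=np.asarray(tgt)/1000-o['tool_pos']
    print('t',o['time'].round(2),'pos',np.round(o['tool_pos']*1000,1),'jaw',a.round(2),'q6',o['joint_positions'][5].round(2),'F',np.round(o['wrist_force'],1),'w',o['width'].round(4))
    print('turn deg',round(t,2),'frac',round(t/360,5),'shift mm',np.round(R2.T@d*1000,1),'frac',np.round(R2.T@d/.25,4))
    print('toolx',R[:,0].round(3))
E
python3 - <<'E'
from h import *
from bench import robot
s=pickle.load(open('top0.pkl','rb'))
for x in (-40,-20,0):
    ys=np.arange(-230,231,1.);v=[]
    g=cv2.cvtColor(s['pixels'],cv2.COLOR_RGB2GRAY)
    for y in ys:
        u,w=proj(s,np.append(j2w(x,y)/1000,.030)); v.append(cv2.getRectSubPix(g,(1,1),(u,w))[0,0])
    m=np.array(v)<np.median(v)*.72
    k=cv2.connectedComponentsWithStats(m.astype(np.uint8)[None])
    print([(round(k[3][i][0]-230,0),int(k[2][i,4])) for i in range(1,k[0])])
plan(robot.get_obs(),[431,237,150],77.6)
E
```

```text
[(np.float64(-148.0), 10), (np.float64(-106.0), 10), (np.float64(-36.0), 10), (np.float64(0.0), 11), (np.float64(42.0), 10), (np.float64(76.0), 10), (np.float64(104.0), 10), (np.float64(156.0), 11)]
[(np.float64(-148.0), 11), (np.float64(-106.0), 10), (np.float64(-36.0), 10), (np.float64(0.0), 10), (np.float64(42.0), 11), (np.float64(76.0), 10), (np.float64(104.0), 10), (np.float64(156.0), 10)]
[(np.float64(-210.0), 3), (np.float64(-148.0), 13), (np.float64(-105.0), 13), (np.float64(-78.0), 1), (np.float64(-36.0), 10), (np.float64(0.0), 10), (np.float64(42.0), 10), (np.float64(76.0), 10), (np.float64(104.0), 10), (np.float64(156.0), 10)]Traceback (most recent call last):
  File "<stdin>", line 12, in <module>
  File "h.py", line 36, in plan
    print('t',o['time'].round(2),'pos',np.round(o['tool_pos']*1000,1),'jaw',a.round(2),'q6',o['joint_positions'][5].round(2),'F',np.round(o['wrist_force'],1),'w',o['width'].round(4))
              ^^^^^^^^^^^^^^^
AttributeError: 'float' object has no attribute 'round'
```

```bash
sed -i "s/o\['time'\].round(2)/round(float(o['time']),2)/; s/o\['width'\].round(4)/round(float(o['width']),4)/" h.py
python3 - <<'E'
from h import *
from bench import robot
plan(robot.get_obs(),[431,237,150],77.6)
E
```

```text
t 0.1 pos [181.  518.8 204.4] jaw 70.76 q6 -0.1 F [0.4 0.6 0.1] w 0.0941
turn deg -6.84 frac -0.019 shift mm [  54.7 -221.5  304.7] frac [ 0.2189 -0.8859  1.2187]
toolx [-0.001 -0.002 -1.   ]
```

>>> drive_tool(
  commands=[
    [[0,0,0,-0.019],[0,-0.074,0.102,0],[0,-0.074,0.102,0],[0,-0.074,0.102,0],[0,-0.074,0.102,0],[0,-0.074,0.102,0],[0,-0.074,0.102,0],[0,-0.074,0.102,0],[0,-0.074,0.102,0],[0,-0.074,0.102,0],[0,-0.074,0.102,0],[0,-0.074,0.102,0],[0,-0.074,0.102,0],[0.1,0,0,0],[0.1,0,0,0],[0,0,0,0],[0,0,0,0]],
  ],
)

```text
time: 1.8
tool_pos: [0.432, 0.2366, 0.1552]
ee_rot: [-2.571, 1.569, -2.787]
wrist_force: [-0.1, -0.8, -0.2]
width: 0.094
```

```bash
python3 - <<'E'
from h import *
from bench import robot
plan(robot.get_obs(),[431,237,26],77.6)
E
```

```text
t 1.8 pos [432.  236.6 155.2] jaw 77.6 q6 -0.97 F [-0.1 -0.8 -0.2] w 0.094
turn deg 0.0 frac 1e-05 shift mm [129.2   0.3  -0.9] frac [ 0.5167  0.0011 -0.0036]
toolx [-0.001 -0.001 -1.   ]
```

>>> drive_tool(
  commands=[
    [[0.12,0,-0.003,0],[0.12,0,0,0],[0.12,0,0,0],[0.09,0,0,0],[0.06,0,0,0],[0,0,0,0],[0,0,0,0]],
  ],
)

```text
time: 2.5
tool_pos: [0.4327, 0.2376, 0.0296]
ee_rot: [0.642, 1.568, 0.426]
wrist_force: [-0.3, -0.1, 0.1]
width: 0.0935
```

>>> drive_tool(
  commands=[
    [[0,0,0,0],[0,0,0,0],[0,0,0,0],[0,0,0,0],[0,0,0,0],[0,0,0,0],[0,0,0,0]],
  ],
  grip=0,
)

```text
time: 3.2
tool_pos: [0.4317, 0.2369, 0.028]
ee_rot: [2.338, 1.571, 2.122]
wrist_force: [-0.4, -0.5, -0.3]
width: 0.0416
```

```bash
python3 - <<'E'
from h import *
from bench import robot,imaging
plan(robot.get_obs(),[431,237,26],77.6)
s=imaging.snapshot('scene')
cv2.imwrite('pics/g1.png',cv2.resize(s['pixels'][80:260,230:470,::-1],(800,600)))
E
```

```text
t 3.2 pos [431.7 236.9  28. ] jaw 77.6 q6 -0.97 F [-0.4 -0.5 -0.3] w 0.0416
turn deg -0.0 frac -0.0 shift mm [ 2.  -0.  -0.7] frac [ 0.0078 -0.0002 -0.0028]
toolx [-0.  0. -1.]
```

View pics/g1.png

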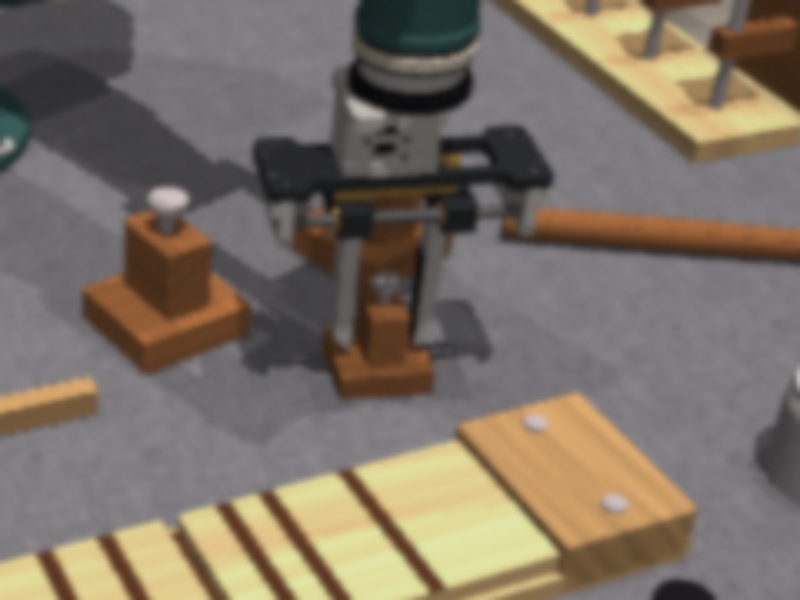

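>>> drive_tool(
  commands=[
    [[0,0,0,0],[0,0,0,0],[0,0,0,0],[0,0,0,0],[0,0,0,0],[0,0,0,0]],
  ],
)

```text
time: 3.85
tool_pos: [0.4318, 0.2371, 0.028]
ee_rot: [1.505, 1.57, 1.289]
wrist_force: [0.9, 1.3, -0.6]
width: 0.0259
```

```bash
python3 - <<'E'
from h import *
from bench import robot,imaging
print(j2w(0,190))
o=robot.get_obs()
plan(o,[431,237,26],77.6)
plan(o,list(j2w(0,190))+[130],93.87)
E
```

```text
[604.42634993 194.26675341]
t 3.85 pos [431.8 237.1  28. ] jaw 77.6 q6 -0.97 F [ 0.9  1.3 -0.6] w 0.0259
turn deg 0.0 frac 0.0 shift mm [ 2.  -0.3 -0.7] frac [ 0.0079 -0.0011 -0.0028]
toolx [ 0.  0. -1.]
t 3.85 pos [431.8 237.1  28. ] jaw 77.6 q6 -0.97 F [ 0.9  1.3 -0.6] w 0.0259
turn deg -16.27 frac -0.04519 shift mm [-102.   -54.4  169.4] frac [-0.4081 -0.2174  0.6776]
toolx [ 0.  0. -1.]
```

>>> drive_tool(
  commands=[
    [[-0.06,0,0,0],[-0.12,0,0,0],[-0.11,0,0,0],[0,0,0,-0.0226],[0,0,0,-0.0226],[0,-0.03,0.09,0],[0,-0.038,0.12,0],[0,-0.038,0.12,0],[0,-0.038,0.12,0],[0,-0.038,0.12,0],[0,-0.035,0.1076,0],[0,0,0,0],[0,0,0,0],[0,0,0,0]],
  ],
)

```text
time: 5.25
tool_pos: [0.6028, 0.1943, 0.099]
ee_rot: [-3.051, 1.567, -2.983]
wrist_force: [-0.4, 0.2, -5.2]
width: 0.0256
```

```bash
python3 - <<'E'
from h import *
from bench import robot,imaging
o=robot.get_obs()
plan(o,list(j2w(0,190))+[58],93.87)
for n in('scene','top'):
    s=imaging.snapshot(n);pickle.dump(s,open(n+'1.pkl','wb'))
    r=s['pixels'][120:300,270:510] if n=='scene' else s['pixels'][90:210,90:250]
    cv2.imwrite(f'pics/l_{n}.png',cv2.resize(r[:,:,::-1],(800,600)))
E
```

```text
t 5.25 pos [602.8 194.3  99. ] jaw 93.89 q6 -1.42 F [-0.4  0.2 -5.2] w 0.0256
turn deg 0.02 frac 6e-05 shift mm [41.  -0.1  1.8] frac [ 0.164  -0.0004  0.0072]
toolx [-0.004 -0.001 -1.   ]
```

View pics/l_scene.png

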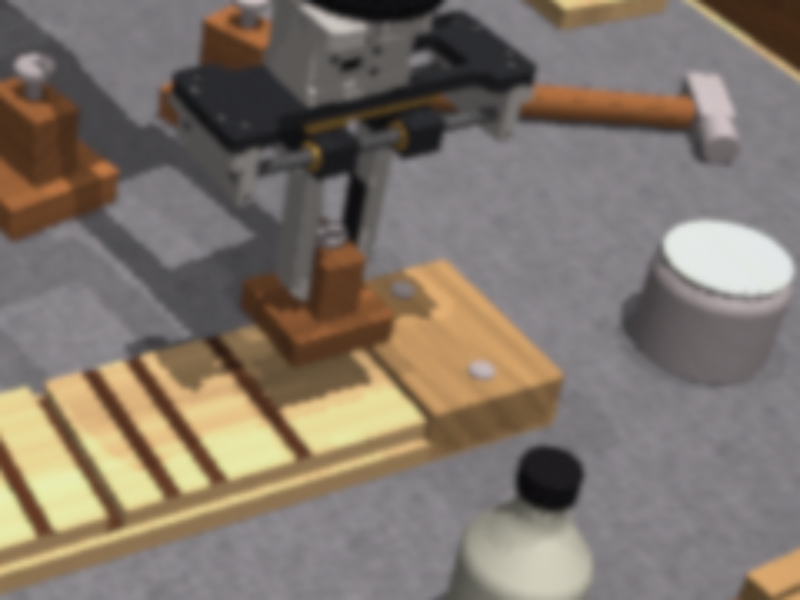

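View pics/l_top.png

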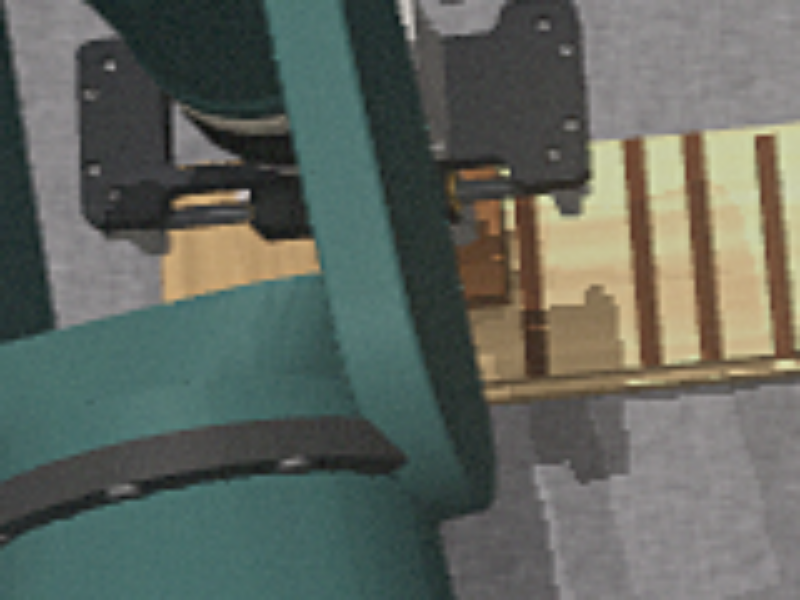

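>>> drive_tool(
  commands=[
    [[0.03,0,0.007,0],[0.06,0,0,0],[0.04,0,0,0],[0.02,0,0,0],[0.006,0,0,0],[0,0,0,0],[0,0,0,0]],
  ],
)

```text
time: 6.05
tool_pos: [0.6064, 0.1944, 0.0621]
ee_rot: [0.192, 1.57, 0.26]
wrist_force: [-0.3, 0.2, -3.8]
width: 0.0262
```

```bash
python3 - <<'E'
from h import *
from bench import robot,imaging
o=robot.get_obs()
plan(o,list(j2w(0,190))+[58],93.87)
E
```

```text
t 6.05 pos [606.4 194.4  62.1] jaw 93.87 q6 -1.42 F [-0.3  0.2 -3.8] w 0.0262
turn deg 0.0 frac 1e-05 shift mm [ 4.1 -0.  -2. ] frac [ 0.0164 -0.0001 -0.0078]
toolx [ 0.001  0.    -1.   ]
```

>>> drive_tool(
  commands=[
    [[0.008,0,-0.008,0],[0.004,0,0,0],[0,0,0,0],[0,0,0,0]],
  ],
)

```text
time: 6.45
tool_pos: [0.6046, 0.1943, 0.0589]
ee_rot: [0.194, 1.57, 0.261]
wrist_force: [0.5, 0.8, -3.7]
width: 0.0258
```

>>> drive_tool(
  commands=[
    [[0.004,0,0,0],[0,0,0,0],[0,0,0,0]],
  ],
)

```text
time: 6.75
tool_pos: [0.6046, 0.1943, 0.0581]
ee_rot: [0.162, 1.57, 0.23]
wrist_force: [1.8, 0.6, -0.7]
width: 0.0255
```

>>> drive_tool(
  commands=[
    [[0.002,0,0,0],[0,0,0,0],[0,0,0,0]],
  ],
)

```text
time: 7.05
tool_pos: [0.6046, 0.1943, 0.058]
ee_rot: [0.148, 1.569, 0.215]
wrist_force: [1.0, -1.3, 3.5]
width: 0.026
```

```bash
python3 - <<'E'
from h import *
from bench import robot,imaging
o=robot.get_obs()
print(w2j(o['tool_pos'][:2]*1000))
plan(o,list(j2w(0,112))+[57.8],93.87)
s=imaging.snapshot('scene')
cv2.imwrite('pics/d1.png',cv2.resize(s['pixels'][140:290,290:490,::-1],(800,600)))
E
```

```text
[  0.2001158  190.02715243]
t 7.05 pos [604.6 194.3  58. ] jaw 93.87 q6 -1.42 F [ 1.  -1.3  3.5] w 0.026
turn deg 0.0 frac 0.0 shift mm [  0.2 -78.   -0.2] frac [ 0.0008 -0.3121 -0.0008]
toolx [ 0.001  0.    -1.   ]
```

View pics/d1.png

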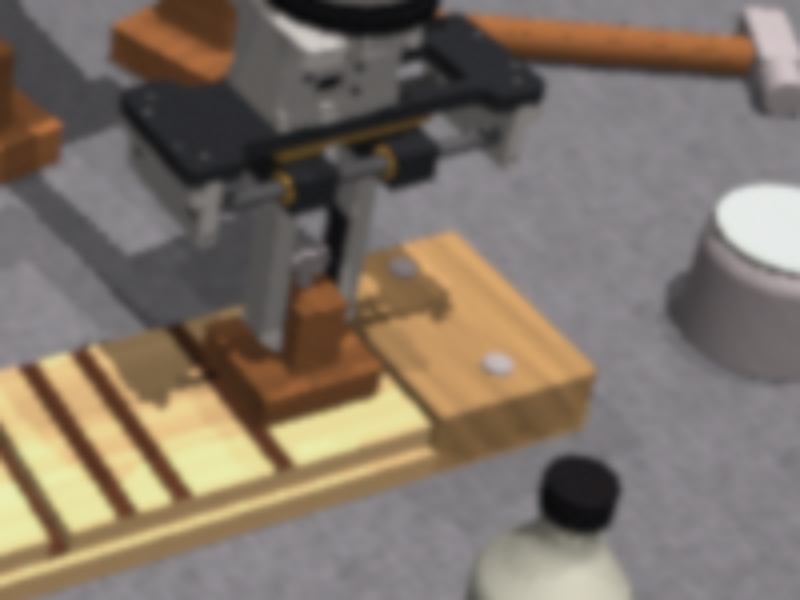

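Block seated flat at the left-hand end with its pin head raised. Dragging right.

>>> drive_tool(
  commands=[
    [[0,-0.01,0,0],[0,-0.02,0,0],[0,-0.02,0,0],[0,-0.02,0,0],[0,-0.02,0,0],[0,-0.02,0,0],[0,-0.02,0,0],[0,-0.02,0,0],[0,-0.02,0,0],[0,-0.02,0,0],[0,-0.02,0,0],[0,-0.02,0,0],[0,-0.02,0,0],[0,-0.02,0,0],[0,-0.02,0,0],[0,-0.01,0,0]],
  ],
)

```text
time: 8.7
tool_pos: [0.6097, 0.1208, 0.0581]
ee_rot: [1.051, 1.567, 1.119]
wrist_force: [0.0, 6.0, 4.1]
width: 0.0258
```

```bash
cat > st.py <<'E'
from h import *
from bench import robot
o=robot.get_obs()
print(w2j(o['tool_pos'][:2]*1000).round(1))
plan(o,list(j2w(0,76))+[57.8],93.87)
E
python3 st.py
```

```text
[  0.3 116.3]
t 8.7 pos [609.7 120.8  58.1] jaw 93.88 q6 -1.54 F [0.  6.  4.1] w 0.0258
turn deg 0.01 frac 3e-05 shift mm [  0.2 -40.3  -0.3] frac [ 0.0007 -0.1613 -0.0011]
toolx [ 0.002  0.003 -1.   ]
```

>>> drive_tool(
  commands=[
    [[0,-0.008,0,0],[0,-0.008,0,0],[0,-0.008,0,0],[0,-0.008,0,0],[0,-0.008,0,0]],
  ],
)

```text
time: 9.2
tool_pos: [0.6103, 0.1112, 0.0581]
ee_rot: [1.092, 1.567, 1.16]
wrist_force: [0.5, 5.9, 4.5]
width: 0.0257
```

>>> drive_tool(
  commands=[
    [[0,-0.008,0,0],[0,-0.008,0,0],[0,-0.008,0,0]],
  ],
)

```text
time: 9.5
tool_pos: [0.6107, 0.1052, 0.0581]
ee_rot: [1.062, 1.567, 1.13]
wrist_force: [0.2, 5.5, 6.0]
width: 0.0258
```

>>> drive_tool(
  commands=[
    [[0,-0.008,0,0],[0,-0.008,0,0],[0,-0.008,0,0]],
  ],
)

```text
time: 9.8
tool_pos: [0.6111, 0.0992, 0.0581]
ee_rot: [1.093, 1.567, 1.161]
wrist_force: [-0.2, 5.1, 5.6]
width: 0.0254
```

```bash
python3 st.py
```

```text
[ 0.2 94.7]
t 9.8 pos [611.1  99.2  58.1] jaw 93.9 q6 -1.57 F [-0.2  5.1  5.6] w 0.0254
turn deg 0.03 frac 0.0001 shift mm [  0.2 -18.7  -0.2] frac [ 0.0009 -0.0749 -0.0009]
toolx [ 0.002  0.004 -1.   ]
```

Passed the 104 strip. Next the 76 strip.

>>> drive_tool(
  commands=[
    [[0,-0.012,0,0],[0,-0.012,0,0],[0,-0.012,0,0],[0,-0.008,0,0]],
  ],
)

```text
time: 10.2
tool_pos: [0.6118, 0.0881, 0.0581]
ee_rot: [1.09, 1.567, 1.158]
wrist_force: [0.4, 4.9, 5.2]
width: 0.0258
```

>>> drive_tool(
  commands=[
    [[0,-0.008,0,0],[0,-0.008,0,0],[0,-0.008,0,0]],
  ],
)

```text
time: 10.5
tool_pos: [0.6122, 0.0822, 0.0581]
ee_rot: [1.089, 1.567, 1.158]
wrist_force: [-1.0, 4.9, 5.4]
width: 0.0257
```

>>> drive_tool(
  commands=[
    [[0,-0.008,0,0],[0,-0.008,0,0],[0,-0.008,0,0]],
  ],
)

```text
time: 10.8
tool_pos: [0.6126, 0.0763, 0.0581]
ee_rot: [1.124, 1.567, 1.193]
wrist_force: [0.1, 4.7, 5.8]
width: 0.0257
```

```bash
python3 st.py
```

```text
[ 0.2 71.7]
t 10.8 pos [612.6  76.3  58.1] jaw 93.9 q6 -1.61 F [0.1 4.7 5.8] w 0.0257
turn deg 0.03 frac 9e-05 shift mm [ 0.3  4.3 -0.2] frac [ 0.0011  0.0171 -0.0008]
toolx [ 0.001  0.004 -1.   ]
```

>>> drive_tool(
  commands=[
    [[0,-0.008,0,0],[0,-0.008,0,0],[0,-0.008,0,0],[0,-0.012,0,0]],
  ],
)

```text
time: 11.2
tool_pos: [0.6132, 0.0675, 0.0581]
ee_rot: [1.16, 1.567, 1.228]
wrist_force: [-0.4, 5.6, 5.7]
width: 0.0259
```

>>> drive_tool(
  commands=[
    [[0,-0.012,0,0],[0,-0.012,0,0],[0,-0.012,0,0],[0,-0.012,0,0]],
  ],
)

```text
time: 11.6
tool_pos: [0.614, 0.0552, 0.0581]
ee_rot: [1.107, 1.567, 1.175]
wrist_force: [-0.1, 5.2, 6.2]
width: 0.0262
```

```bash
python3 st.py
```

```text
[ 0.2 50.6]
t 11.6 pos [614.   55.2  58.1] jaw 93.9 q6 -1.64 F [-0.1  5.2  6.2] w 0.0262
turn deg 0.03 frac 9e-05 shift mm [ 0.4 25.4 -0.2] frac [ 0.0015  0.1015 -0.0008]
toolx [ 0.001  0.003 -1.   ]
```

>>> drive_tool(
  commands=[
    [[0,-0.008,0,0],[0,-0.008,0,0],[0,-0.006,0,0]],
  ],
)

```text
time: 11.9
tool_pos: [0.6144, 0.0498, 0.0581]
ee_rot: [1.098, 1.567, 1.166]
wrist_force: [0.5, 4.7, 5.2]
width: 0.026
```

>>> drive_tool(
  commands=[
    [[0,-0.004,0,0],[0,-0.004,0,0],[0,-0.004,0,0]],
  ],
)

```text
time: 12.2
tool_pos: [0.6146, 0.0468, 0.0581]
ee_rot: [1.087, 1.567, 1.156]
wrist_force: [-0.5, 5.6, 5.5]
width: 0.0256
```

>>> drive_tool(
  commands=[
    [[0,-0.004,0,0],[0,-0.004,0,0]],
  ],
)

```text
time: 12.4
tool_pos: [0.6147, 0.0448, 0.0581]
ee_rot: [1.093, 1.567, 1.162]
wrist_force: [0.0, 5.6, 5.4]
width: 0.0258
```

```bash
python3 st.py
```

```text
[ 0.2 40.2]
t 12.4 pos [614.7  44.8  58.1] jaw 93.9 q6 -1.66 F [0.  5.6 5.4] w 0.0258
turn deg 0.03 frac 9e-05 shift mm [ 0.4 35.8 -0.2] frac [ 0.0016  0.1434 -0.0008]
toolx [ 0.001  0.003 -1.   ]
```

>>> drive_tool(
  commands=[
    [[0,-0.004,0,0],[0,-0.004,0,0]],
  ],
)

```text
time: 12.6
tool_pos: [0.6148, 0.0437, 0.0581]
ee_rot: [1.253, 1.565, 1.321]
wrist_force: [-1.1, 7.8, 5.1]
width: 0.0255
```

```bash
python3 st.py;  python3 - <<'E'
from h import *
from bench import robot,imaging
s=imaging.snapshot('scene')
cv2.imwrite('pics/d2.png',cv2.resize(s['pixels'][150:300,220:420,::-1],(800,600)))
E
```

```text
[ 0.2 39.1]
t 12.6 pos [614.8  43.7  58.1] jaw 93.91 q6 -1.66 F [-1.1  7.8  5.1] w 0.0255
turn deg 0.04 frac 0.00012 shift mm [ 0.5 36.9 -0.2] frac [ 0.0021  0.1476 -0.0008]
toolx [ 0.001  0.005 -1.   ]
```

View pics/d2.png

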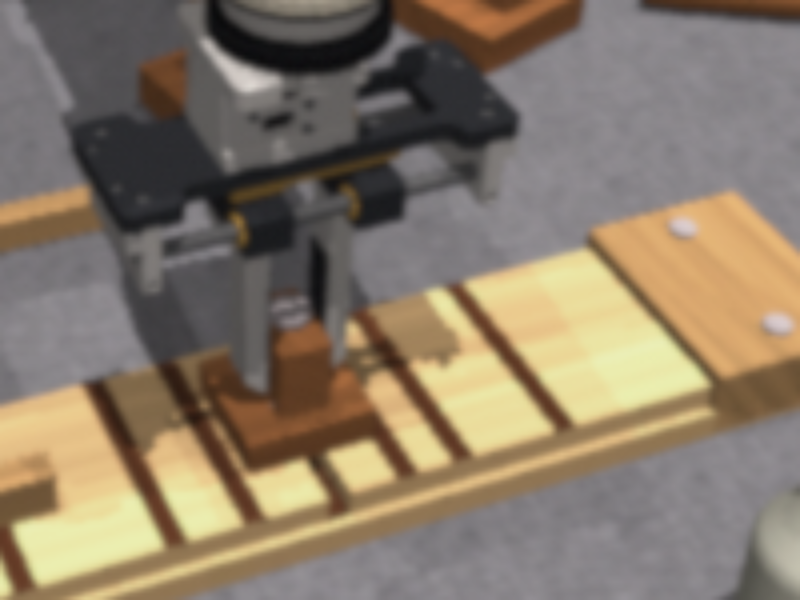

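>>> drive_tool(
  commands=[
    [[0,-0.004,0,0],[0,0,0,0]],
  ],
)

```text
time: 12.85
tool_pos: [0.6148, 0.0436, 0.0582]
ee_rot: [1.319, 1.564, 1.388]
wrist_force: [-0.8, 8.1, 6.3]
width: 0.0258
```

```bash
python3 st.py
```

```text
[ 0.2 39. ]
t 12.85 pos [614.8  43.6  58.2] jaw 93.93 q6 -1.67 F [-0.8  8.1  6.3] w 0.0258
turn deg 0.06 frac 0.00017 shift mm [ 0.6 37.  -0.2] frac [ 0.0025  0.148  -0.0007]
toolx [ 0.001  0.007 -1.   ]
```

>>> drive_tool(
  commands=[
    [[0,0.004,0,0],[0,0.003,0,0],[0,0,0,0],[0,0,0,0]],
  ],
)

```text
time: 13.25
tool_pos: [0.6148, 0.0437, 0.0581]
ee_rot: [1.107, 1.567, 1.176]
wrist_force: [0.4, 5.3, 5.6]
width: 0.0258
```

```bash
python3 st.py
```

```text
[ 0.2 39.1]
t 13.25 pos [614.8  43.7  58.1] jaw 93.92 q6 -1.66 F [0.4 5.3 5.6] w 0.0258
turn deg 0.05 frac 0.00013 shift mm [ 0.4 36.9 -0.2] frac [ 0.0017  0.1475 -0.0009]
toolx [ 0.001  0.003 -1.   ]
```

>>> drive_tool(
  commands=[
    [[0,0.004,0,0],[0,0.002,0,0],[0,0,0,0]],
  ],
)

```text
time: 13.55
tool_pos: [0.6148, 0.0439, 0.058]
ee_rot: [0.48, 1.569, 0.548]
wrist_force: [0.0, 3.7, 4.7]
width: 0.0261
```

```bash
python3 st.py
```

```text
[ 0.2 39.2]
t 13.55 pos [614.8  43.9  58. ] jaw 93.9 q6 -1.66 F [0.  3.7 4.7] w 0.0261
turn deg 0.03 frac 8e-05 shift mm [ 0.2 36.8 -0.2] frac [ 0.001   0.147  -0.0007]
toolx [ 0.001  0.001 -1.   ]
```

Tool is upright again; a last half millimetre, then release slowly.

>>> drive_tool(
  commands=[
    [[0,0.003,0,0],[0,0,0,0]],
  ],
)

```text
time: 13.75
tool_pos: [0.6148, 0.0439, 0.058]
ee_rot: [-0.222, 1.569, -0.154]
wrist_force: [0.5, 1.3, 5.0]
width: 0.0255
```

>>> drive_tool(
  commands=[
    [[0,0,0,0],[0,0,0,0],[0,0,0,0],[0,0,0,0],[0,0,0,0],[0,0,0,0],[0,0,0,0],[0,0,0,0]],
  ],
  grip=1,
)

```text
time: 14.55
tool_pos: [0.6143, 0.0441, 0.057]
ee_rot: [0.632, 1.571, 0.699]
wrist_force: [-0.1, -0.1, -0.7]
width: 0.0866
```

>>> drive_tool(
  commands=[
    [[-0.05,0,0,0],[-0.1,0,0,0],[-0.15,0,0,0],[-0.15,0,0,0],[0,0,0,0],[0,0,0,0]],
  ],
)

```text
time: 15.15
tool_pos: [0.6152, 0.0441, 0.172]
ee_rot: [-0.074, 1.566, -0.007]
wrist_force: [-0.3, -0.3, 0.2]
width: 0.0939
```

```bash
python3 - <<'E'
from h import *
from bench import robot,imaging
o=robot.get_obs();plan(o,list(j2w(10,-160))+[130],3.87)
for n in('scene','top'):
    s=imaging.snapshot(n);pickle.dump(s,open(n+'2.pkl','wb'))
    r=s['pixels'][150:300,200:400] if n=='scene' else s['pixels'][90:210,150:310]
    cv2.imwrite(f'pics/r_{n}.png',cv2.resize(r[:,:,::-1],(800,600)))
    P=cloud(s);z=P[...,2];J=w2j(P*1000)
    m=(abs(J[...,0])<60)&(abs(J[...,1]-39)<60)
    for a,b in((.045,.054),(.082,.092),(.09,.115)):
        print(n,a,b);rect(P,m&(z>a)&(z<b),8)
        k=m&(z>a)&(z<b); print(J[k].mean(0) if k.any() else '', np.nanpercentile(z[k],[50,95]) if k.any() else '')
E
```

```text
t 15.15 pos [615.2  44.1 172. ] jaw 93.88 q6 -1.66 F [-0.3 -0.3  0.2] w 0.0939
turn deg -89.99 frac -0.24998 shift mm [  42.1   -9.2 -199.4] frac [ 0.1683 -0.0368 -0.7976]
toolx [ 0.004 -0.    -1.   ]
scene 0.045 0.054
px [290. 250.] n 516 z 49.2 c [616.7  44.4] sz [61.6 65.2] ang 4.0
[10.8002523  32.54684401] [0.04921693 0.05182218]
scene 0.082 0.092
px [291. 233.] n 196 z 87.8 c [616.4  43.9] sz [44.4 26.2] ang 3.8
[ 7.57517813 36.23735549] [0.08779273 0.08986451]
scene 0.09 0.115
px [292. 228.] n 85 z 95.8 c [616.4  43.9] sz [18.7 18.1] ang 86.6
[ 3.02290719 38.14525641] [0.09578334 0.09784124]
top 0.045 0.054
px [254. 126.] n 70 z 48.9 c [635.2  23.1] sz [18.4 20.7] ang 88.3
px [234. 127.] n 56 z 49.3 c [633.5  67.8] sz [16.3 15.9] ang 89.8
[19.58520502 36.55689954] [0.04899524 0.05107712]
top 0.082 0.092
px [244. 124.] n 70 z 88.0 c [623.3  45. ] sz [26.3 21.9] ang 88.4
[12.13940911 39.11933227] [0.08801144 0.08983169]
top 0.09 0.115
px [245. 128.] n 51 z 96.0 c [615.7  43.8] sz [19.4 12.7] ang 88.9
[ 1.46326836 39.00714655] [0.09598841 0.09742685]
```

View pics/r_scene.png

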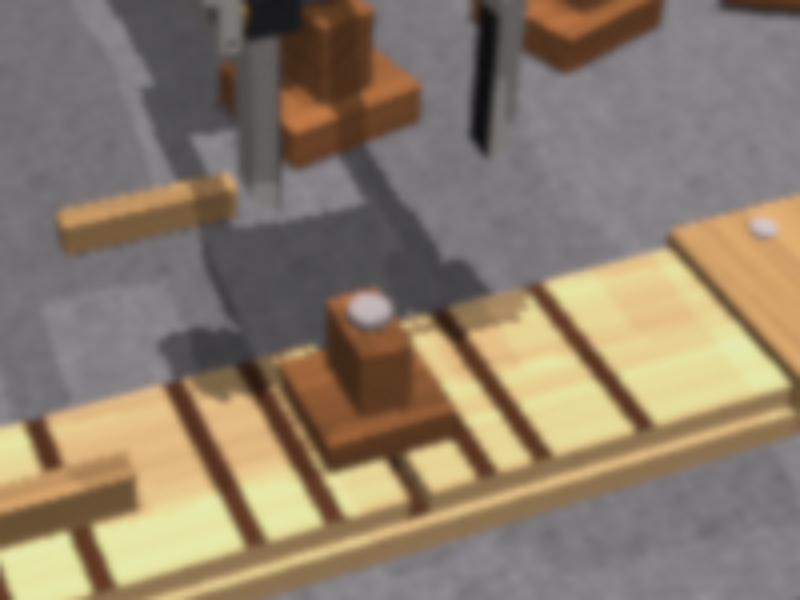

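View pics/r_top.png

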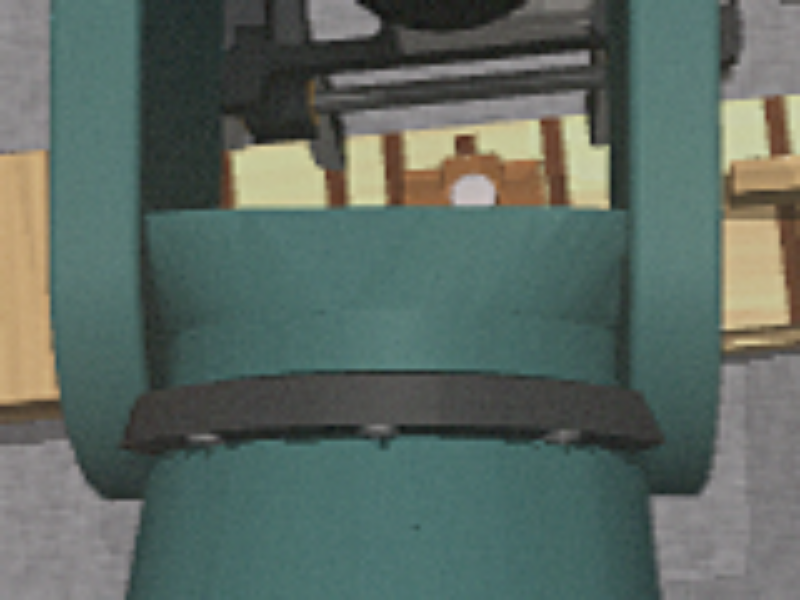

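Pin head top is about 67 mm above the deck, so the pin is down. The stop is flat, at 3.9° against the jig's 3.87°, and centred at jig y ≈ 39. Now the blank: turn the gripper 90°.

>>> drive_tool(
  commands=[
    [[0,0,0,0.0227],[0,0,0,0.0227],[0,0,0,0.0227],[0,0,0,0.0227],[0,0,0,0.0227],[0,0,0,0.0227],[0,0,0,0.0227],[0,0,0,0.0227],[0,0,0,0.0227],[0,0,0,0.0227],[0,0,0,0.023],[0,0,0,0],[0,0,0,0]],
  ],
  grip=0.5,
)

```text
time: 16.55
tool_pos: [0.6136, 0.0441, 0.1679]
ee_rot: [-1.685, 1.568, 3.098]
wrist_force: [0.1, 0.5, -0.2]
width: 0.047
```

```bash
python3 - <<'E'
from h import *
from bench import robot,imaging
o=robot.get_obs();plan(o,[637.4,-142.4,90],3.87)
s=imaging.snapshot('scene');P=cloud(s);z=P[...,2];J=w2j(P*1000)
m=(abs(J[...,0])<45)&(J[...,1]<-60)&(J[...,1]>-230)&(z>.050)&(z<.058)
rect(P,m,30)
E
```

```text
t 16.55 pos [613.6  44.1 167.9] jaw 4.04 q6 -0.09 F [ 0.1  0.5 -0.2] w 0.047
turn deg 0.17 frac 0.00048 shift mm [ 77.8  11.4 187.7] frac [0.3112 0.0456 0.7507]
toolx [-0.003  0.    -1.   ]
px [192. 277.] n 659 z 52.9 c [ 639.5 -141.9] sz [ 18.7 140.3] ang 3.2
```

>>> drive_tool(
  commands=[
    [[0,0.007,0.1,0.0005],[0,0.008,0.13,0],[0,0.008,0.13,0],[0,0.008,0.13,0],[0,0.008,0.13,0],[0,0.0086,0.13,0],[0.08,0,0,0],[0.12,0,0,0],[0.1,0,0,0],[0,0,0,0],[0,0,0,0],[0,0,0,0]],
  ],
)

```text
time: 17.8
tool_pos: [0.6394, -0.1425, 0.0966]
ee_rot: [1.231, 1.568, -0.274]
wrist_force: [-0.2, 1.0, 0.4]
width: 0.0467
```

```bash
python3 - <<'E'
from h import *
from bench import robot,imaging
o=robot.get_obs();plan(o,[638.2,-142.2,34],3.87)
s=imaging.snapshot('scene')
cv2.imwrite('pics/b1.png',cv2.resize(s['pixels'][170:350,80:320,::-1],(800,600)))
E
```

```text
t 17.8 pos [ 639.4 -142.5   96.6] jaw 3.74 q6 -0.37 F [-0.2  1.   0.4] w 0.0467
turn deg -0.13 frac -0.00037 shift mm [62.6 -1.4 -0.4] frac [ 0.2503 -0.0057 -0.0017]
toolx [ 0.003 -0.001 -1.   ]
```

View pics/b1.png

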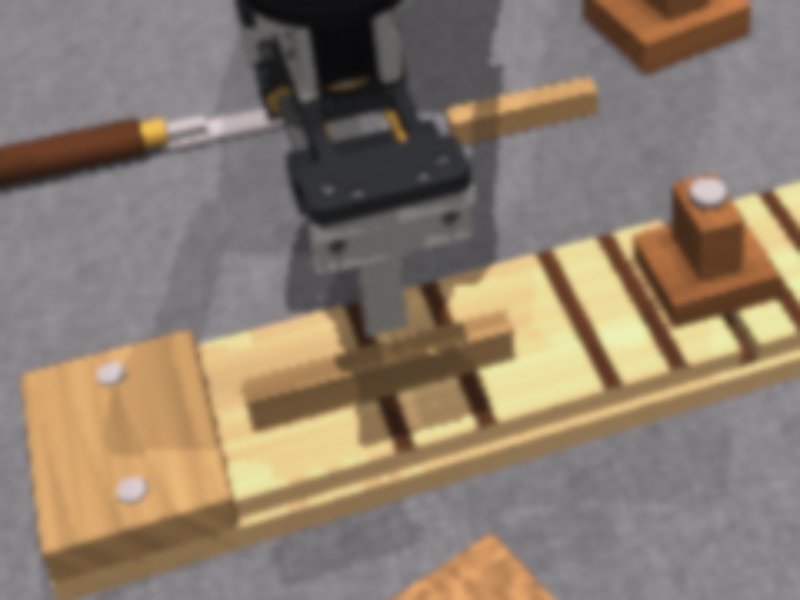

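>>> drive_tool(
  commands=[
    [[0.08,-0.0057,0,0],[0.1,0,0,0],[0.06,0,0,0],[0,0,0,0],[0,0,0,0],[0,0,0,0]],
  ],
)

```text
time: 18.45
tool_pos: [0.6381, -0.1427, 0.0364]
ee_rot: [1.231, 1.568, -0.275]
wrist_force: [0.8, -0.5, -0.2]
width: 0.0468
```

```bash
python3 - <<'E'
from h import *
from bench import robot,imaging
o=robot.get_obs();plan(o,[638.2,-142.2,34],3.87)
E
```

```text
t 18.45 pos [ 638.1 -142.7   36.4] jaw 3.7 q6 -0.37 F [ 0.8 -0.5 -0.2] w 0.0468
turn deg -0.17 frac -0.00047 shift mm [ 2.4  0.1 -0.5] frac [ 0.0097  0.0004 -0.0019]
toolx [ 0.003 -0.001 -1.   ]
```

>>> drive_tool(
  commands=[
    [[0.007,0,0,-0.0005],[0,0,0,0],[0,0,0,0]],
  ],
)

```text
time: 18.75
tool_pos: [0.6371, -0.1424, 0.0332]
ee_rot: [1.299, 1.57, -0.204]
wrist_force: [-0.5, -0.8, 0.3]
width: 0.0471
```

>>> drive_tool(
  commands=[
    [[0,0,0,0],[0,0,0,0],[0,0,0,0],[0,0,0,0],[0,0,0,0],[0,0,0,0],[0,0,0,0],[0,0,0,0]],
  ],
  grip=0,
)

```text
time: 19.55
tool_pos: [0.6369, -0.1423, 0.0327]
ee_rot: [-3.099, 1.571, 1.681]
wrist_force: [0.3, -0.3, -1.1]
width: 0.0159
```

```bash
python3 - <<'E'
from h import *
from bench import robot,imaging
o=robot.get_obs();print(w2j(o['tool_pos'][:2]*1000));plan(o,list(j2w(0,-75))+[34.5],3.87)
s=imaging.snapshot('scene')
cv2.imwrite('pics/b2.png',cv2.resize(s['pixels'][170:350,80:320,::-1],(800,600)))
P=cloud(s);z=P[...,2];J=w2j(P*1000)
m=(abs(J[...,0])<55)&(J[...,1]<-60)&(J[...,1]>-230)&(z>.049)&(z<.058)
rect(P,m,10)
E
```

```text
[   9.68477722 -148.02297565]
t 19.55 pos [ 636.9 -142.3   32.7] jaw 3.87 q6 -0.37 F [ 0.3 -0.3 -1.1] w 0.0159
turn deg 0.0 frac 1e-05 shift mm [ -1.8  -9.7 -73. ] frac [-0.0073 -0.0387 -0.2921]
toolx [-0.  0. -1.]
px [227. 267.] n 74 z 52.9 c [634.6 -84.3] sz [16.6 23.4] ang 0.2
px [209. 276.] n 27 z 50.3 c [ 643.9 -114.5] sz [ 2.8 30.4] ang 4.5
px [166. 284.] n 236 z 52.9 c [ 641.5 -187.7] sz [18.5 48.7] ang 5.1
px [196. 283.] n 42 z 53.3 c [ 657.2 -141. ] sz [ 3.8 18.7] ang 1.7
```

View pics/b2.png

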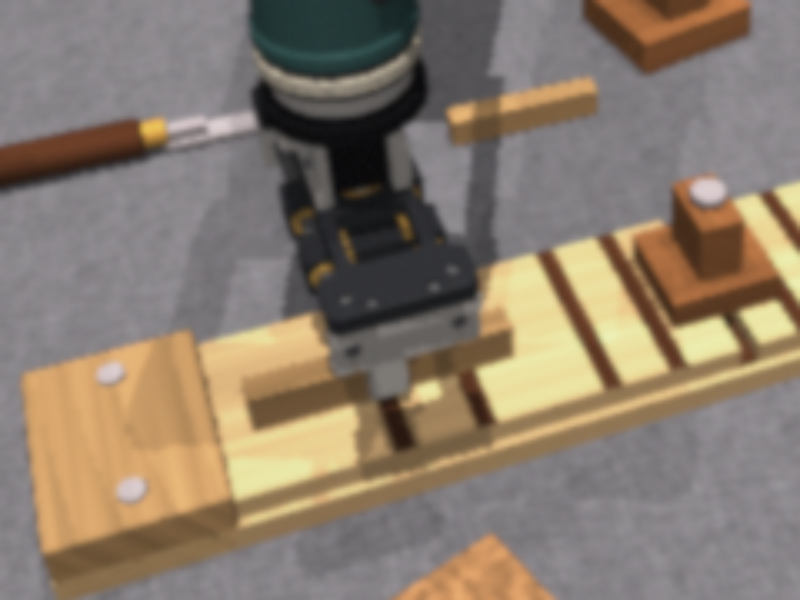

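>>> drive_tool(
  commands=[
    [[0,-0.002,-0.015,0],[0,-0.004,-0.031,0],[0,-0.0041,-0.031,0],[0,-0.0041,-0.031,0],[0,-0.0041,-0.031,0],[0,-0.0041,-0.031,0],[0,-0.0041,-0.031,0],[0,-0.0041,-0.031,0],[0,-0.0041,-0.031,0],[0,-0.004,-0.029,0],[0,0,0,0],[0,0,0,0]],
  ],
)

```text
time: 20.8
tool_pos: [0.6224, -0.0701, 0.0328]
ee_rot: [0.655, 1.571, -0.848]
wrist_force: [0.8, -0.3, -1.0]
width: 0.0155
```

```bash
cat > b.py <<'E'
from h import *
from bench import robot,imaging
import sys
o=robot.get_obs();print(w2j(o['tool_pos'][:2]*1000).round(1));plan(o,list(j2w(0,-63))+[34],3.87)
s=imaging.snapshot('scene')
cv2.imwrite(sys.argv[1],cv2.resize(s['pixels'][160:310,160:360,::-1],(800,600),interpolation=cv2.INTER_CUBIC))
P=cloud(s);z=P[...,2];J=w2j(P*1000)
m=(abs(J[...,0])<12)&(J[...,1]<6)&(J[...,1]>-40)&(z>.050)&(z<.058)
print('blank left end y',np.percentile(J[m][:,1],[98,100]).round(1),'x',np.percentile(J[m][:,0],[2,98]).round(1),'z',np.median(z[m]).round(4))
m=(abs(J[...,0])<29)&(J[...,1]<25)&(J[...,1]>2)&(z>.046)&(z<.0515)
print('stop face y',np.percentile(J[m][:,1],[0,2,5]).round(1))
E
python3 b.py pics/b3.png
```

```text
[  0.1 -75. ]
t 20.8 pos [622.4 -70.1  32.8] jaw 3.89 q6 -0.27 F [ 0.8 -0.3 -1. ] w 0.0155
turn deg 0.02 frac 6e-05 shift mm [ -1.2  -0.1 -12. ] frac [-0.0049 -0.0002 -0.0478]
toolx [ 0. -0. -1.]
blank left end y [-5.8 -5.3] x [-0.7 10.2] z 0.0523
stop face y [6.8 7.2 7.9]
```

View pics/b3.png

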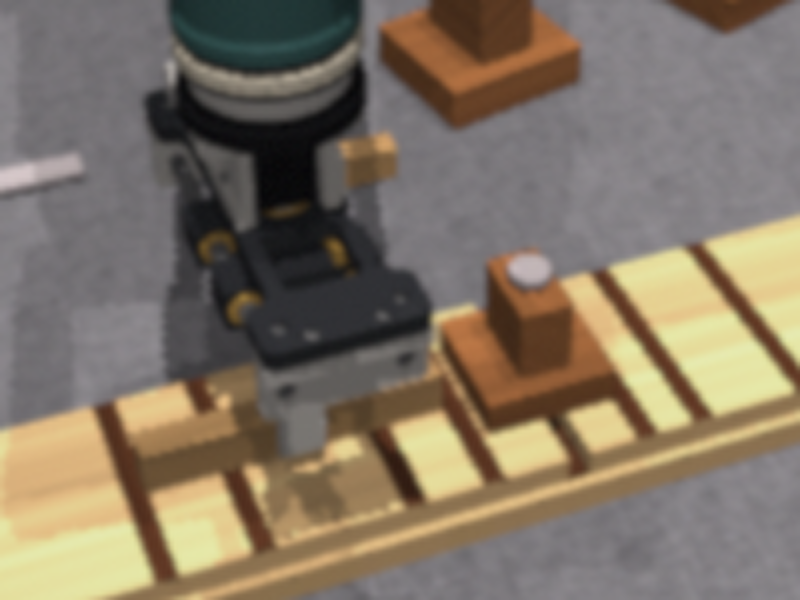

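>>> drive_tool(
  commands=[
    [[0,0,-0.014,0],[0,0,-0.014,0],[0,0,-0.01,0],[0,0,-0.004,0],[0,0,0,0]],
  ],
)

```text
time: 21.35
tool_pos: [0.6216, -0.0595, 0.0327]
ee_rot: [2.718, 1.571, 1.215]
wrist_force: [-0.6, 0.1, -0.7]
width: 0.0159
```

>>> drive_tool(
  commands=[
    [[0,0,-0.002,0],[0,0,-0.002,0],[0,0,0,0]],
  ],
)

```text
time: 21.65
tool_pos: [0.6215, -0.0587, 0.0327]
ee_rot: [3.136, 1.571, 1.632]
wrist_force: [-0.0, -0.5, -0.5]
width: 0.0154
```

>>> drive_tool(
  commands=[
    [[0,0,-0.002,0],[0,0,0,0]],
  ],
)

```text
time: 21.85
tool_pos: [0.6215, -0.0582, 0.0327]
ee_rot: [2.965, 1.571, 1.462]
wrist_force: [0.4, 0.8, -0.0]
width: 0.0156
```

>>> drive_tool(
  commands=[
    [[0,0,-0.002,0],[0,0,0,0]],
  ],
)

```text
time: 22.05
tool_pos: [0.6215, -0.0577, 0.0327]
ee_rot: [2.964, 1.571, 1.461]
wrist_force: [-0.2, 0.3, -0.2]
width: 0.0158
```

```bash
python3 b.py pics/b4.png
```

```text
[  0.  -62.5]
t 22.05 pos [621.5 -57.7  32.7] jaw 3.87 q6 -0.25 F [-0.2  0.3 -0.2] w 0.0158
turn deg 0.0 frac 1e-05 shift mm [-1.3 -0.   0.5] frac [-0.0052 -0.      0.002 ]
toolx [ 0.  0. -1.]
blank left end y [5.4 5.7] x [ 3.3 10.1] z 0.0519
stop face y [2.3 5.  7.3]
```

View pics/b4.png

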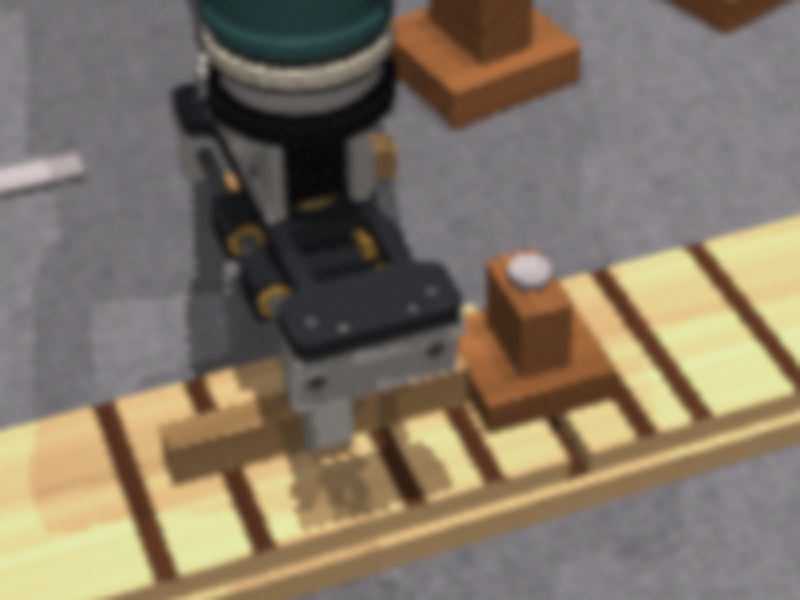

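>>> drive_tool(
  commands=[
    [[0,0,-0.002,0],[0,0,0,0]],
  ],
)

```text
time: 22.3
tool_pos: [0.6215, -0.0573, 0.0327]
ee_rot: [0.305, 1.571, -1.199]
wrist_force: [0.3, 0.1, -2.0]
width: 0.0155
```

>>> drive_tool(
  commands=[
    [[0,0,-0.002,0],[0,0,0,0]],
  ],
)

```text
time: 22.5
tool_pos: [0.6215, -0.0573, 0.0328]
ee_rot: [0.153, 1.57, -1.35]
wrist_force: [-0.9, -2.5, -0.9]
width: 0.0157
```

Contact felt (−2.5 N, motion stopped). Release, partly opening first.

>>> drive_tool(
  commands=[
    [[0,0,0,0],[0,0,0,0],[0,0,0,0],[0,0,0,0],[0,0,0,0]],
  ],
  grip=0.45,
)

```text
time: 23.0
tool_pos: [0.6214, -0.0565, 0.0327]
ee_rot: [2.784, 1.571, 1.281]
wrist_force: [0.4, 0.3, -0.4]
width: 0.0421
```

>>> drive_tool(
  commands=[
    [[-0.04,0,0,0],[-0.1,0,0,0],[-0.15,0,0,0],[-0.15,0,0,0],[-0.1,0,0,0],[0,0,0.15,0],[0,0,0.15,0],[0,0,0.15,0],[0,0,0.15,0],[0,0,0.15,0],[0,0,0.15,0],[0,0,0,0],[0,0,0,0]],
  ],
)

```text
time: 24.3
tool_pos: [0.6364, -0.2819, 0.1679]
ee_rot: [2.782, 1.57, 1.277]
wrist_force: [-1.1, -0.2, 0.3]
width: 0.0422
```

```bash
python3 - <<'E'
from h import *
from bench import robot,imaging
o=robot.get_obs();plan(o,list(j2w(0,-63))+[34],3.87)
for n in('scene','top'):
    s=imaging.snapshot(n);pickle.dump(s,open(n+'3.pkl','wb'))
    r=s['pixels'][160:310,160:360] if n=='scene' else s['pixels'][80:200,190:350]
    cv2.imwrite(f'pics/e_{n}.png',cv2.resize(r[:,:,::-1],(800,600),interpolation=cv2.INTER_CUBIC))
    P=cloud(s);z=P[...,2];J=w2j(P*1000);print(n)
    on=(abs(J[...,0])<60)&(abs(J[...,1])<230)
    Q=P.copy();Q[...,:2]=J/1000
    for a,b,lo,hi in((.050,.058,-200,6),(.045,.0515,9,100),(.082,.0905,-200,200),(.093,.115,-200,200)):
        rect(Q,on&(z>a)&(z<b)&(J[...,1]<hi)&(J[...,1]>lo),15)
    m=on&(z>.05)&(z<.058)&(J[...,1]<6); 
    for lo,hi in((-8,0),(0,8)):
        k=on&(abs(J[...,0]-(lo+hi)/2)<5)&(z>.046)&(z<.058)
    row=[]
    for y in range(-10,22,2):
        k=on&(abs(J[...,0]-0)<6)&(abs(J[...,1]-y)<1)&(z>.02); row.append((y,round(float(np.nanmedian(z[k]))*1000,1) if k.any() else None))
    print(row)
E
```

```text
t 24.3 pos [ 636.4 -281.9  167.9] jaw 3.78 q6 -0.56 F [-1.1 -0.2  0.3] w 0.0422
turn deg -0.09 frac -0.00024 shift mm [ 1.341e+02  2.000e-01 -2.241e+02] frac [ 5.364e-01  6.000e-04 -8.964e-01]
toolx [ 0.     0.001 -1.   ]
scene
px [237. 260.] n 583 z 53.1 c [  1.2 -63.4] sz [ 19.  137.7] ang 0.1
px [291. 250.] n 448 z 49.1 c [ 1.7 40.7] sz [62.4 63. ] ang 0.3
px [291. 233.] n 191 z 88.0 c [ 2.  39.1] sz [42.7 25.6] ang 0.3
px [292. 227.] n 72 z 96.2 c [ 2.1 39.8] sz [17.8 20.3] ang 66.3
[(-10, 53.5), (-8, 53.5), (-6, 52.7), (-4, 53.1), (-2, 53.2), (0, 53.1), (2, 53.0), (4, 53.5), (6, 53.1), (8, 52.0), (10, 49.6), (12, 50.1), (14, 49.1), (16, 49.9), (18, 49.6), (20, 49.6)]
top
px [290. 131.] n 424 z 52.9 c [ -0.8 -63.2] sz [ 16.7 138.4] ang 0.3
px [245. 137.] n 431 z 48.8 c [-0.9 40.2] sz [59.7 62.2] ang 0.2
px [245. 131.] n 159 z 87.6 c [-0.6 39.4] sz [41.9 25.7] ang 0.1
px [244. 129.] n 63 z 95.7 c [-1.1 40.4] sz [17.3 18. ] ang 85.1
[(-10, 52.8), (-8, 53.6), (-6, 54.2), (-4, 54.3), (-2, 52.5), (0, 52.6), (2, 52.1), (4, 53.0), (6, 53.3), (8, 50.4), (10, 47.6), (12, 48.4), (14, 49.1), (16, 48.2), (18, 49.8), (20, 49.4)]
```

View pics/e_scene.png

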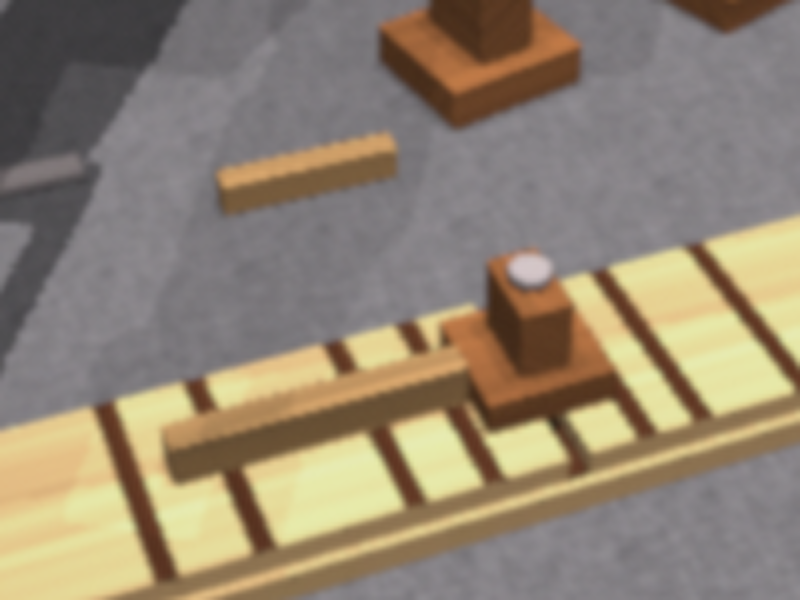

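View pics/e_top.png

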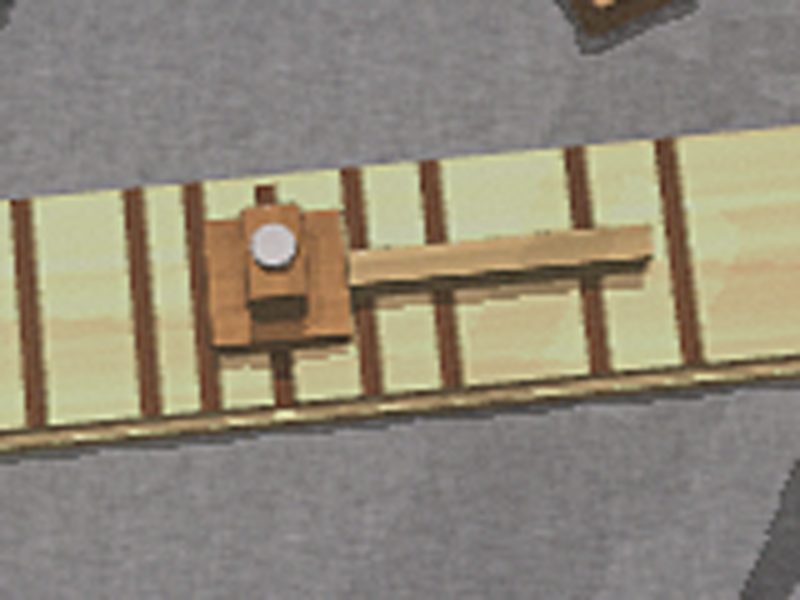

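Stop flat and square, pin down, blank against its face. One quick check that the chisel and offcut haven't moved, then hand in.

```bash
python3 - <<'E'
from h import *
from bench import robot
for n in('scene0','scene3'):
    s=pickle.load(open(n+'.pkl','rb'));P=cloud(s);z=P[...,2]
    print(n)
    rect(P,(abs(P[...,0]-.413)<.05)&(abs(P[...,1]+.008)<.08)&(z>.017)&(z<.025),100)
    rect(P,(abs(P[...,0]-.37)<.06)&(P[...,1]<-.2)&(P[...,1]>-.4)&(z>.018)&(z<.026),100)
robot.close_job()
E
```

```text
scene0
px [236. 200.] n 251 z 20.6 c [415.7  -7.9] sz [18.9 99.4] ang 2.6
px [ 95. 214.] n 406 z 22.3 c [ 371.4 -298.6] sz [ 25.  128.7] ang 1.2
scene3
px [235. 200.] n 253 z 20.7 c [414.9  -8.2] sz [20.3 99.4] ang 2.5
px [117. 209.] n 115 z 21.2 c [ 370.9 -256.5] sz [40.9 23.2] ang 80.0
the job is handed in; nothing more can be done
```

The job is done and handed in at about 24 s of the 54 s allowed. The stop is in the groove, the blank is against it, and the gripper is open and clear.

- **Stop:** I placed the smallest stop block flat at the left-hand end of the deck. I dragged it right in contact over the strips at y ≈ 156, 104 and 76 mm. The pin dropped at about y ≈ 40 mm and blocked further travel. Both cameras show it flat, within about 0.3° of square, with the pin head about 67 mm above the deck, so the pin is down.
- **Blank:** I slid it along the deck until it touched the stop (about 2.5 N) and let go. It lies flat, within about 0.3° of the deck's line. No gap shows at the stop's right-hand face in either view.
- **Forces:** Every wrist force the moves reported stayed under about 10 N.
- **Offcut and chisel:** The offcut reads within 1 mm of where it started. In the last scene view the gripper hid part of the chisel, so its handle measured only in part. The visible part matches its starting place, and the arm never went near it.
- **Camera disagreement:** The two cameras differ by 2–3 mm across the deck, close to their calibration error. That leaves the sideways centring uncertain by that much.

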